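# Step the spreading spacer along the carver's divider rack

### The arm

A 6-joint arm with a two-finger parallel gripper is mounted at the origin on the work surface. World frame = base frame: x ahead of the robot, y to its left, z up, the work surface at z = 0. Lengths are in m, angles in rad, forces in N, time in s.
With the tool pointing down it reaches from about 0.275 to 1 m from the base axis. Payload 8.4 kg.
Tool frame: the origin (TCP) lies on the centre line of the jaws, within the pads' length; the fingertips stand 17 mm ahead of it and the grasp point (between the pads) lies 2 mm behind it (bot.tcp_to_tips is the y of the fingertips in the tool frame, in m); y points along the fingers, z is the direction in which the jaws open and shut, and the axes are right-handed (so a half turn about y gives the same grasp; the last joint's range is limited). The gripper opens to 85 mm and grips with 20 to 120 N. Pads are 22 mm wide; open, the fingers measure 114 mm over their backs; the gripper's body (76 mm by 85 mm) begins 54 mm behind the grasp point. The pads swing forward as they close: fully open they stand 13 mm farther back than shut.
Start: joints at [-1.242, 0.353, 1.633, -0, 1.155, -0.002], TCP at [0.203, -0.591, 0.248] pointing down, gripper open.
Joint ranges: [-2.63, 2.63], [-0.92, 2.1], [0.06, 2.66], [-1.3, 4.44], [0, 2.69], [-3.02, 3.02]. Speed limits (rad/s): [2.22, 2.22, 2.79, 3.14, 3.14, 3.14].

### API

Orientations are given as a unit quaternion [x, y, z, w].
In Python, from workcell import bot, hand, kinematics, get_obs, vision, hand_in gives the robot as it stands. The module is installed in compiled form; this text tells all that it offers. Calls block until the motion is done:
- bot.reach(position, orientation): joint-space move of the TCP to a pose.
- bot.servo_line(position, ori=None, velocity=0.15): straight line of the TCP; ori=None keeps the orientation; velocity is the mean speed in m/s.
- bot.goto_joints(angles): joint-space move.
- hand.move_gripper(opening, strength=None): finger opening in m; strength is the grip in N (None keeps the last); returns when the fingers have stopped.
- bot.dwell(seconds).
- kinematics.solve_ik(position, orientation): joint angles nearest the present ones, or None.
- get_obs(): the state.
- vision.read_camera(name): name is "side" or "top"; returns a dict with "frame" (420x560x3 uint8, red, green, blue), "intrinsics" (3x3 intrinsics, pixels), "dist" ([k1, k2, p1, p2, k3] as OpenCV has them; the pictures are not rectified), "view" (4x4, takes a point from world to camera coordinates). Camera axes: x right, y down, z forward; pixel columns grow to the right and rows downward; lengths in m; the calibration is good to about 2 mm. A picture is of the moment at which its call begins. There is no depth.
A pose or a line that the arm cannot do raises bot.IKError and nothing moves.
- hand_in(): hands the job in, once; it reports no verdict.
The state is a dict: "time_s": time; "joint_pos": joint angles; "joint_vel": joint speeds; "joint_efforts": joint torques, N m; "position": TCP position; "orientation": TCP orientation; "wrist_force": force on the tool from outside, world axes, zero at the start; "ft_torque": the same for the moment, N m; "gripper_width": finger opening in m.
Only numpy, scipy, OpenCV 4.12 (cv2) and the standard library are available. Lean on these libraries where they do the work, as an engineer would, in place of code of your own. Each camera call takes 0.05 s, during which the arm holds its last target.

### The job

Set the rack's two sliding dividers to equal bays with the pale spacer that has the red slope, not the dark one: with its flat face towards the fixed dark cheek, push it straight down to the floor of the first bay (next to the cheek), so that the slope drives the first divider out to the spacer's full width. Then lift it out and do the same in the second bay, flat face beside the first divider without shifting that one back. Leave the spacer standing there and let go.

Things in the scene. Friction and masses are not known exactly. Their poses are not given: they have to be found in the camera images.
- rack: Fixed rack: brown base board 150 x 300 mm, 15 mm high (bay floor 15 mm above the bench), and at its +y end a fixed dark upright cheek 20 mm thick, 130 wide in x, top 120 above the bench. Origin: on the bench under the middle of the cheek's inner (-y) face; the bays follow to -y. x along the cheek, y along the row, z up; yaw within 0.25 rad of the world's.
- divider_a: First sliding divider, the pale board next to the cheek: 130 (x) x 18 (y) x 85 mm high, rounded top. Origin: centre of its underside, on the bay floor; axes as the rack's. Slides only along the rack's y (about 1.5 N) and stays where left. First bay (cheek to this): 34 to 46 mm at the start, 60 when set: origin then at y = -69 mm in the rack's frame.
- divider_b: Second sliding divider, same as the first, farther from the cheek. Second bay (first divider to this): 50 to 73 mm at the start, 36 to 47 once the first bay is set to 60, and then to be opened to 60 too: origin then 78 mm to -y of the first divider's. It can slide at least 15 mm farther.
- spacer: Loose upright board 70 (x) x 26 (y) x 160 mm, about 0.3 kg, pale, with a red slope. Origin: foot centre. Flat face at y +13, facing the rack's +y within 0.7 rad. Slope: from y -13 at the foot to -47 at 65 mm height, then -47 up to 94: full width 60. Grip the bare board across y, 135 above the foot. Opening a bay takes 2 to 6 N down. A narrower, all-dark one stands near, before or behind it.
Things that resemble listed ones, but are neither listed nor needed, are in the scene too. Leave any blue look-alike of the spacer alone.

How it is judged:
On the way, in this order (a step that is already met when the one before it is completed fails the run):
1. the spacer is down in the first bay and the first bay is 60 mm wide, give or take 10 (y of spacer in the frame of rack between -0.04 and 0 m and x of spacer in the frame of rack between -0.06 and 0.06 m and z of spacer in the frame of rack below 0.03 m and y of divider_a in the frame of rack between -0.079 and -0.059 m), for 0.1 s.
2. the spacer is down in the second bay and the second bay is 60 mm wide, give or take 10 (y of spacer in the frame of divider_a between -0.05 and -0.01 m and x of spacer in the frame of divider_a between -0.06 and 0.06 m and z of spacer in the frame of divider_a below 0.015 m and y of divider_b in the frame of divider_a between -0.088 and -0.068 m), for 0.1 s.
At the end, for the whole second after the job is handed in: Both bays (cheek to first divider, first divider to second divider) are 60 mm wide within 10 mm, and the spacer stands at rest in the second bay, within 0.2 rad of upright, its foot less than 15 mm above the rack's floor and its origin within 60 mm of the dividers' middle in x (all of step 2 and y of divider_a in the frame of rack between -0.079 and -0.059 m and angle between spacer's own z axis and vertical below 0.2 rad and linear speed of spacer below 0.03 m/s); the robot touches nothing.
It also fails if it takes over 48 s, if anything falls off the work surface, if the arm or the gripper's body presses on something with over 40 N, if the wrist force passes 120 N, or if a joint passes its speed limit or range.

## Working session

There is one attempt and no reset: what is moved stays moved. The work goes in short steps, each a Python script; the robot and the scene stay as the last script left them, time stands still between calls to the robot, and variables do not carry over. Pictures are saved under pics/ and viewed, and the job is handed in when it is done.

```bash
mkdir -p pics; python3 - <<'E'
from workcell import bot, hand, kinematics, get_obs, vision
import cv2, numpy as np
for n in ("side","top"):
    c=vision.read_camera(n)
    cv2.imwrite(f"pics/{n}0.png",c["frame"][:,:,::-1])
    print(n,c["intrinsics"].tolist(),c["dist"],np.round(c["view"],4).tolist())
o=get_obs(); print(o["time_s"],o["position"],o["orientation"],o["gripper_width"],bot.tcp_to_tips)
E
```

```text
side [[479.22067727303687, 0.0, 283.70924775801944], [0.0, 479.22067727303687, 213.31445025348106], [0.0, 0.0, 1.0]] [-0.15097503  0.          0.          0.          0.        ] [[0.9889, -0.1484, 0.0091, -0.4755], [-0.0721, -0.5322, -0.8436, 0.1392], [0.13, 0.8335, -0.537, 0.6852], [0.0, 0.0, 0.0, 1.0]]
top [[485.4551410778342, 0.0, 279.5221297453714], [0.0, 485.4551410778342, 207.17755825829389], [0.0, 0.0, 1.0]] [0.007171 0.       0.       0.       0.      ] [[0.026, -0.9993, -0.0256, 0.1204], [-0.986, -0.0215, -0.1651, 0.5325], [0.1644, 0.0296, -0.9859, 0.7553], [0.0, 0.0, 0.0, 1.0]]
0.1 [ 0.20288356 -0.59073944  0.24765293] [-0.11650277  0.69788334 -0.69702801  0.11635251] 0.0852876352437574 0.017
```

View pics/side0.png

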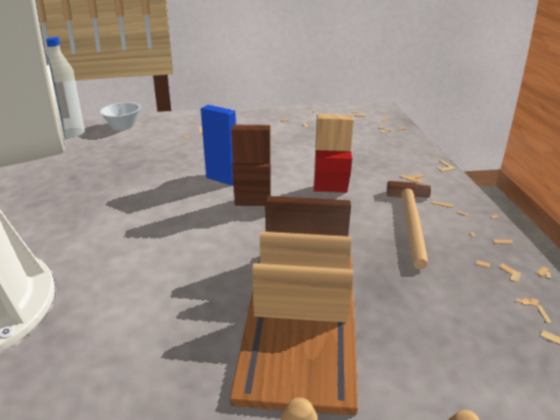

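View pics/top0.png

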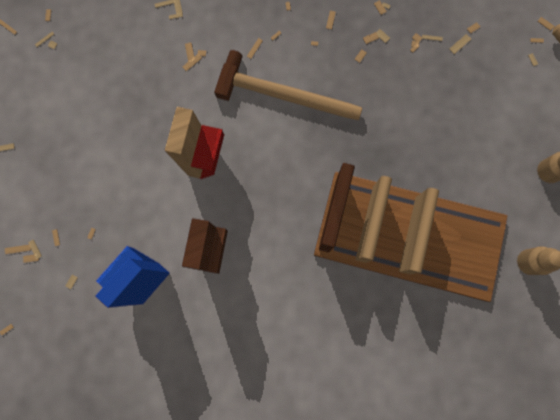

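Candidates for the spacer are the pale one with red (top 190,145; side 333,155), the all-dark one (top 205,245; side 252,165) and the blue one (top 130,280; side 220,145). The pale and red one fits the description. I'll confirm in enlarged crops.

```bash
python3 - <<'E'
import cv2,numpy as np
t=cv2.imread("pics/top0.png"); s=cv2.imread("pics/side0.png")
def crop(im,x,y,w,h,k,n):
    c=cv2.resize(im[y:y+h,x:x+w],None,fx=k,fy=k,interpolation=cv2.INTER_CUBIC)
    for i in range(0,w,20): cv2.line(c,(i*k,0),(i*k,6),(255,255,255),1);cv2.putText(c,str(x+i),(i*k,16),0,.35,(255,255,0),1)
    for i in range(0,h,20): cv2.line(c,(0,i*k),(6,i*k),(255,255,255),1);cv2.putText(c,str(y+i),(8,i*k+4),0,.35,(255,255,0),1)
    cv2.imwrite(n,c)
crop(t,150,95,100,90,6,"pics/ct_sp.png")
crop(t,305,155,210,150,3,"pics/ct_rack.png")
crop(s,300,100,70,100,6,"pics/cs_sp.png")
crop(s,225,185,140,230,2,"pics/cs_rack.png")
E
```

```text
(no output)
```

View pics/ct_sp.png

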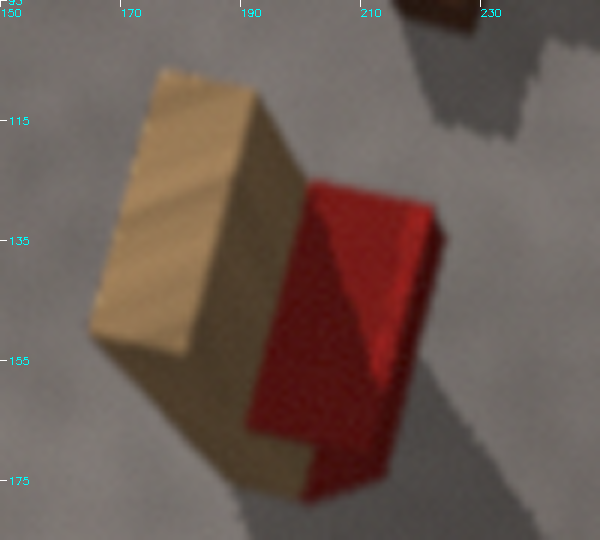

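View pics/ct_rack.png

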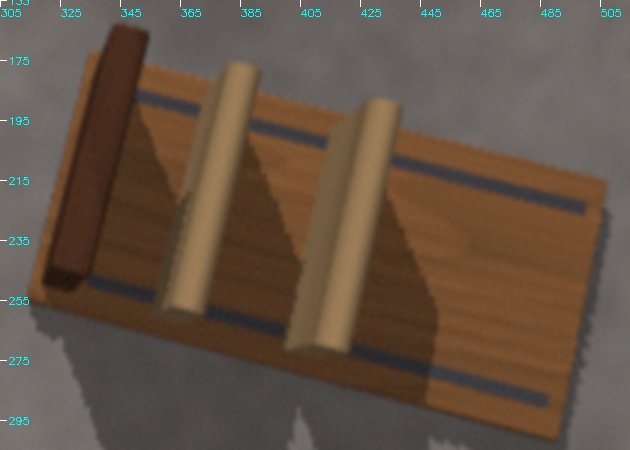

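View pics/cs_sp.png

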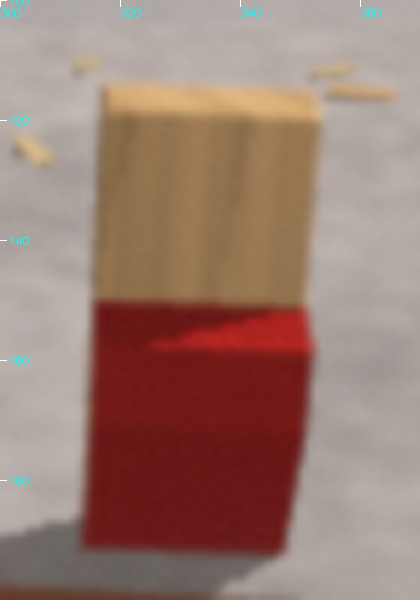

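View pics/cs_rack.png

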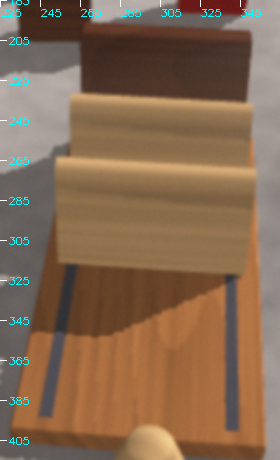

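The crops confirm it. The pale board with the red wedge is at top (165–224, 106–178), with its red side towards the rack's −y and its flat face towards +y. The dark one has no pale or red part. Next I fit the poses to corner pixels in both cameras.

```bash
cat > h.py <<'E'
import numpy as np, cv2
from scipy.optimize import least_squares
def proj(c,P):
    V=c["view"]; r,_=cv2.Rodrigues(V[:3,:3].copy())
    return cv2.projectPoints(np.asarray(P,float).reshape(-1,1,3),r,V[:3,3].copy(),c["intrinsics"],np.asarray(c["dist"],float))[0].reshape(-1,2)
def tf(p,P):  # p=x,y,yaw ; P mm
    P=np.asarray(P,float)/1000; co,s=np.cos(p[2]),np.sin(p[2])
    return np.c_[p[0]+co*P[:,0]-s*P[:,1],p[1]+s*P[:,0]+co*P[:,1],P[:,2]]
def wire(im,c,p,P,E,col,k=1,off=(0,0)):
    q=proj(c,tf(p,P)); q=(q-np.array(off)+.5)*k
    for a,b in E: cv2.line(im,tuple(np.int32(q[a])),tuple(np.int32(q[b])),col,1,cv2.LINE_AA)
def box(x0,x1,y0,y1,z0,z1):
    P=[(x,y,z) for z in(z0,z1) for x,y in((x0,y0),(x1,y0),(x1,y1),(x0,y1))]
    return P,[(0,1),(1,2),(2,3),(3,0),(4,5),(5,6),(6,7),(7,4),(0,4),(1,5),(2,6),(3,7)]
SP=[(s*35,y,z) for s in(-1,1) for y,z in((13,0),(13,160),(-13,160),(-13,94),(-47,94),(-47,65),(-13,0))]
SE=[(7*k+i,7*k+(i+1)%7) for k in(0,1) for i in range(7)]+[(i,i+7) for i in range(7)]
E
cat > fit.py <<'E'
from h import *
from workcell import vision
C={n:vision.read_camera(n) for n in("top","side")}
sp={"top":[((35,13,160),(177,106.3)),((35,-13,160),(192.8,110)),((-35,-13,160),(181.2,154.2)),((-35,13,160),(165.3,150.3)),((35,-47,94),(222.2,129.3)),((35,-47,65),(224.2,134.7)),((-35,-13,94),(191.3,166.7)),((35,-13,94),(201.3,125))],
"side":[((-35,13,160),(317.2,114.2)),((35,13,160),(353.5,115.2)),((-35,-13,160),(317.2,118.8)),((35,-13,160),(353.3,120)),((-35,-13,94),(315.8,150.3)),((35,-13,94),(351.3,151.2)),((35,-47,94),(352.2,158.3)),((35,-13,0),(347.5,192)),((-35,-13,0),(313.7,191.3))]}
rk={"top":[((65,20,120),(342.3,163.3)),((65,0,120),(355,166)),((-65,20,120),(320,246.7)),((-65,0,120),(332.5,248))],
"side":[((-65,0,120),(266,203.5)),((65,0,120),(350,207.5))]}
dv=[("top",0,(-65,9,15),(356.7,260)),("top",1,(-65,9,15),(400.7,271)),("side",1,(-65,-9,15),(254,316)),("side",1,(65,-9,15),(347.5,321.5)),("side",0,(-65,0,100),(261,231.5)),("side",0,(65,0,100),(351,236.5)),("side",1,(-65,0,100),(254,263)),("side",1,(65,0,100),(352,269)),
 ("top",0,(65,-4,98),(389,178)),("top",1,(65,-4,98),(436,190))]
bs=[("top",(75,-300,15),(506.7,216)),("top",(-75,0,15),(314.3,252.3))]
def rs(p): return np.concatenate([(proj(C[n],tf(p,[a for a,_ in L]))-[b for _,b in L]).ravel() for n,L in sp.items()])
S=least_squares(rs,[.5,-.1,0],loss="soft_l1"); print("spacer",S.x.round(4)); print(rs(S.x).reshape(-1,2).round(1).tolist())
def rr(p):
    o=[(proj(C[n],tf(p,[a for a,_ in L]))-[b for _,b in L]).ravel() for n,L in rk.items()]
    for n,i,a,b in dv: o.append((proj(C[n],tf(p,[(a[0],a[1]+1000*p[3+i],a[2])]))-b).ravel())
    for n,a,b in bs: o.append((proj(C[n],tf(p,[(a[0],a[1]+1000*p[5],a[2])]))-b).ravel())
    return np.concatenate(o)
R=least_squares(rr,[.4,-.3,0,-.049,-.13,.03],loss="soft_l1"); print("rack",R.x.round(4)); print(rr(R.x).reshape(-1,2).round(1).tolist())
np.save("sp.npy",S.x); np.save("rk.npy",R.x)
for n,off,w,h,k in(("top",(150,95),100,90,6),("top",(305,155),210,150,3),("side",(225,100),150,240,2.5)):
    im=C[n]["frame"][:,:,::-1]; x,y=off
    im=cv2.resize(im[y:y+h,x:x+w],None,fx=k,fy=k,interpolation=cv2.INTER_CUBIC)
    wire(im,C[n],S.x,SP,SE,(0,255,0),k,off)
    P,E=box(-65,65,0,20,15,120); wire(im,C[n],R.x,P,E,(255,255,0),k,off)
    for i in(3,4):
        d=R.x[i]*1000; P,E=box(-65,65,d-9,d+9,15,100); wire(im,C[n],R.x,P,E,(0,255,255),k,off)
    d=R.x[5]*1000; P,E=box(-75,75,d-300,d,0,15); wire(im,C[n],R.x,P,E,(255,0,255),k,off)
    cv2.imwrite(f"pics/ov_{n}_{x}.png",im)
E
python3 fit.py
```

```text
spacer [ 0.6209  0.2786 -0.197 ]
[[-0.1, -0.2], [1.2, -0.3], [0.7, 0.6], [-0.7, 0.8], [0.6, -0.3], [1.0, -0.0], [0.0, -0.5], [0.9, -0.4], [-0.4, -2.2], [-0.7, -2.0], [-0.2, -2.0], [0.6, -2.0], [-0.3, -1.8], [-0.2, -1.5], [0.2, -1.1], [-0.1, -0.8], [-0.1, -1.2]]
rack [ 0.5207  0.0336 -0.2323 -0.0551 -0.1292  0.0251]
[[-0.3, -1.3], [-0.1, -0.8], [1.2, -1.7], [1.9, 0.4], [-1.8, -4.0], [1.0, -3.6], [-0.8, 0.5], [-1.4, 0.9], [-0.3, -0.8], [0.0, -0.3], [-1.1, -0.4], [0.1, -0.4], [-1.2, 0.3], [1.0, 0.1], [1.5, -0.0], [1.8, -0.3], [1.0, -1.4], [-1.2, 3.2]]
```

View pics/ov_top_305.png

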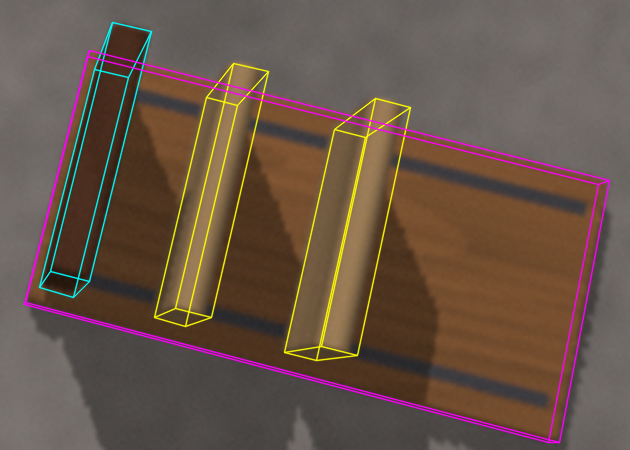

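View pics/ov_side_225.png

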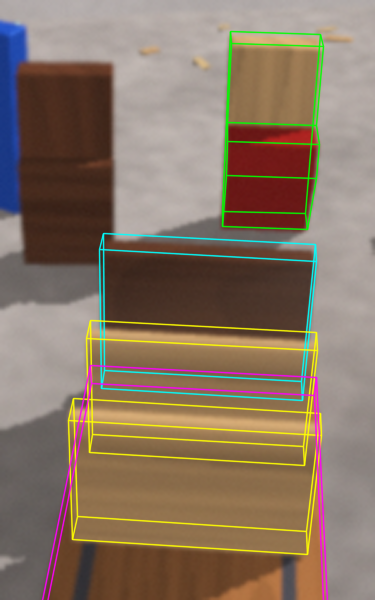

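View pics/ov_top_150.png

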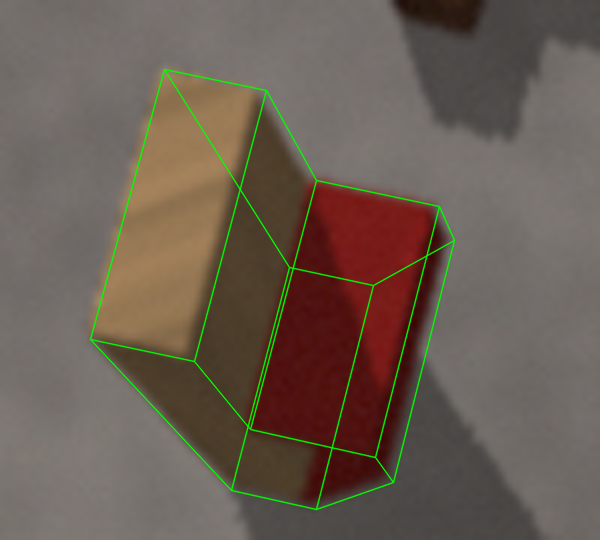

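```bash
cat >> h.py <<'E'
from scipy.spatial.transform import Rotation as Ro
def ori(yaw,flip):  # tool z along +-(object y), tool y down
    z=np.array([-np.sin(yaw),np.cos(yaw),0])*flip; y=np.array([0,0,-1.]); x=np.cross(y,z)
    return Ro.from_matrix(np.c_[x,y,z]).as_quat()
def rk2w(R,x,y):
    c,s=np.cos(R[2]),np.sin(R[2]); return np.array([R[0]+c*x-s*y,R[1]+s*x+c*y])
E
python3 - <<'E'
from h import *
from workcell import bot,kinematics,get_obs
S=np.load("sp.npy");R=np.load("rk.npy")
print(Ro.from_quat(get_obs()["orientation"]).as_matrix().round(3).tolist())
for f in(1,-1):
    for nm,p,z,yaw in(("sp",S[:2],.133,S[2]),("sp up",S[:2],.33,S[2]),("A",rk2w(R,0,-.016),.148,R[2]),("A up",rk2w(R,0,-.016),.33,R[2]),("B",rk2w(R,0,-.1),.148,R[2]),("Bup",rk2w(R,0,-.1),.3,R[2])):
        q=kinematics.solve_ik([*p,z],ori(yaw,f)); print(f,nm,np.round(p,3),None if q is None else np.round(q,2))
E
```

```text
[[-0.946, -0.0, 0.325], [-0.325, 0.001, -0.946], [0.0, -1.0, -0.001]]
1 sp [0.621 0.279] [ 0.42  0.55  1.6  -0.    0.99 -0.95]
1 sp up [0.621 0.279] [ 0.42  0.38  1.41 -0.    1.35 -0.95]
1 A [0.517 0.018] [ 0.03  0.31  1.95 -0.    0.88 -1.31]
1 A up [0.517 0.018] [ 0.03  0.11  1.76 -0.    1.27 -1.31]
1 B [ 0.498 -0.064] [-0.13  0.29  1.98 -0.    0.87 -1.47]
1 Bup [ 0.498 -0.064] [-0.13  0.11  1.83 -0.    1.2  -1.47]
-1 sp [0.621 0.279] [ 0.42  0.55  1.6  -0.    0.99  2.19]
-1 sp up [0.621 0.279] [0.42 0.38 1.41 0.   1.35 2.19]
-1 A [0.517 0.018] [ 0.03  0.31  1.95 -0.    0.88  1.84]
-1 A up [0.517 0.018] [ 0.03  0.11  1.76 -0.    1.27  1.84]
-1 B [ 0.498 -0.064] [-0.13  0.29  1.98 -0.    0.87  1.67]
-1 Bup [ 0.498 -0.064] [-0.13  0.11  1.83 -0.    1.2   1.67]
```

```bash
python3 - <<'E'
from h import *
from workcell import bot,hand,get_obs,vision
S=np.load("sp.npy"); q=ori(S[2],1)
p=get_obs()["position"]
bot.servo_line([p[0],p[1],.32],velocity=.3)
bot.reach([S[0],S[1],.30],q)
bot.servo_line([S[0],S[1],.133],velocity=.2)
for n in("top","side"): cv2.imwrite(f"pics/{n}1.png",vision.read_camera(n)["frame"][:,:,::-1])
hand.move_gripper(0.0,60)
o=get_obs(); print(o["time_s"],o["position"],o["gripper_width"],o["wrist_force"])
for n in("top","side"): cv2.imwrite(f"pics/{n}2.png",vision.read_camera(n)["frame"][:,:,::-1])
a=[cv2.imread(f"pics/{n}{i}.png") for n in("top","side") for i in(1,2)]
a=[cv2.resize(im[y:y+140,x:x+140],None,fx=2.8,fy=2.8,interpolation=cv2.INTER_CUBIC) for im,(x,y) in zip(a,[(120,70)]*2+[(270,70)]*2)]
cv2.imwrite("pics/g12.png",cv2.resize(np.vstack([np.hstack(a[:2]),np.hstack(a[2:])]),(600,600)))
E
```

```text
5.6167 [0.62117309 0.27871689 0.13330751] 0.025096403745756203 [ 0.2111188  -0.04214419  2.40184571]
```

View pics/g12.png

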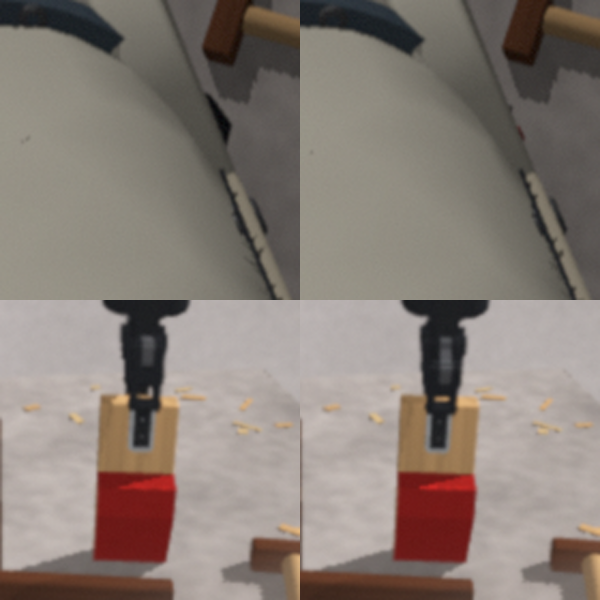

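The side view shows the fingers closed on the pale board (side px about 340,125), and the width of 25 mm fits the 26 mm board. I'll carry it over the first bay and check the alignment there.

```bash
cat > look.py <<'E'
from h import *
def look(tag,boxes):
    from workcell import vision
    C={n:vision.read_camera(n) for n in("top","side")}
    for n,(x,y,w,h,k) in boxes.items():
        c=C[n]["frame"][:,:,::-1].copy(); cv2.imwrite(f"pics/{tag}_{n}_raw.png",c)
        c=cv2.resize(c[y:y+h,x:x+w],None,fx=k,fy=k,interpolation=cv2.INTER_CUBIC)
        for i in range(0,w,20): cv2.putText(c,str(x+i),(int(i*k),10),0,.33,(255,255,0),1)
        for i in range(0,h,20): cv2.putText(c,str(y+i),(0,int(i*k)+4),0,.33,(255,255,0),1)
        cv2.imwrite(f"pics/{tag}_{n}.png",c)
    return C
E
python3 - <<'E'
from look import *
from workcell import bot,hand,get_obs
S=np.load("sp.npy");R=np.load("rk.npy")
bot.servo_line([S[0],S[1],.30],velocity=.25)
p=rk2w(R,0,-.016); q=ori(R[2],1)
bot.reach([*p,.30],q)
bot.servo_line([*p,.265],velocity=.15)
o=get_obs(); print(o["time_s"],o["position"],p,o["gripper_width"],o["wrist_force"])
look("a1",{"top":(300,140,200,150,3.5),"side":(220,100,160,200,3)})
E
```

```text
8.0 [0.51717352 0.01880282 0.26464414] [0.51699791 0.01801285] 0.025342952746194882 [ 0.78780868 -0.42217858 -3.62481697]
```

View pics/a1_side.png

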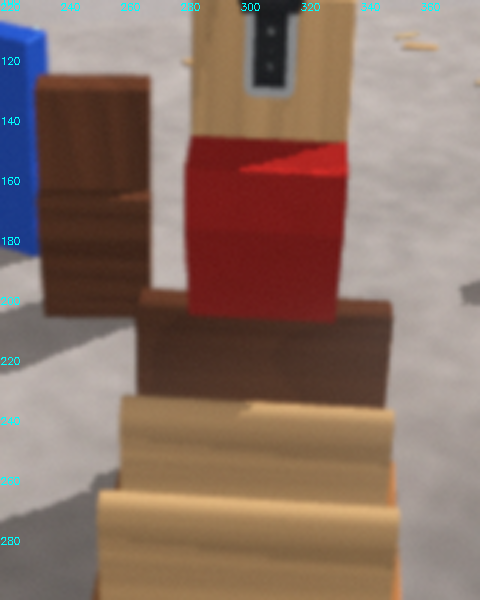

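View pics/a1_top.png

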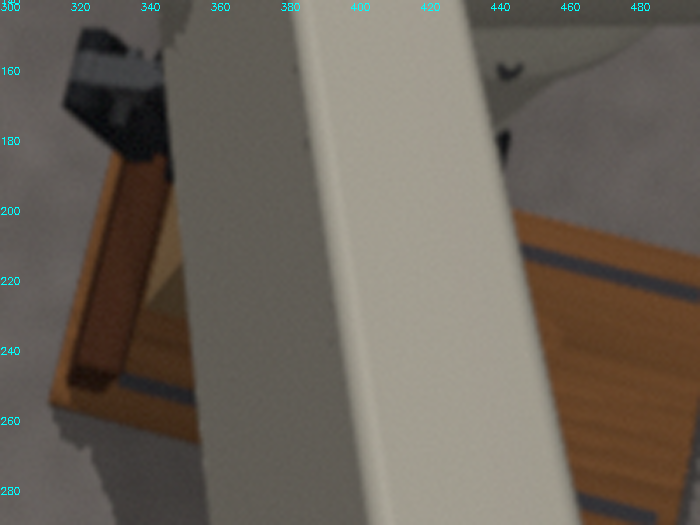

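```bash
python3 - <<'E'
from look import *
from workcell import get_obs,vision
R=np.load("rk.npy"); o=get_obs(); t=o["position"]; z=t[2]-.133
C={n:vision.read_camera(n) for n in("top","side")}; c=C["side"]
m=Ro.from_quat(o["orientation"]).as_matrix(); yaw=np.arctan2(-m[0,2],m[1,2]); print("yaw",yaw,R[2],o["time_s"],z)
p=[t[0],t[1],yaw]
off=(220,100);k=4
im=cv2.imread("pics/a1_side_raw.png")[100:260,220:380]; im=cv2.resize(im,None,fx=k,fy=k,interpolation=cv2.INTER_CUBIC); raw=im.copy()
wire(im,c,p,[(a,b,d+z*1000) for a,b,d in SP],SE,(0,255,0),k,off)
P,E=box(-65,65,0,20,15,120); wire(im,c,R,P,E,(255,255,0),k,off)
cv2.imwrite("pics/a1_ov.png",im[:600])
cv2.imwrite("pics/a1_ch.png",cv2.resize(cv2.convertScaleAbs(raw[320:480,100:600],alpha=2.5),None,fx=1.5,fy=1.5))
for a in((-35,-13),(35,-13)): print("foot",proj(c,tf(p,[(a[0],a[1],z*1000)])).round(1))
for a in((-65,20),(65,20),(-65,0),(65,0)): print("cheek",proj(c,tf(R,[(*a,120)])).round(1))
E
```

```text
yaw -0.23151879857613442 -0.2323437615634101 8.1 0.13284162694473828
foot [[283.1 202.9]]
foot [[331.9 205.4]]
cheek [[265.8 192.9]]
cheek [[350.5 197.1]]
cheek [[264.2 199.5]]
cheek [[351.  203.9]]
```

View pics/a1_ov.png

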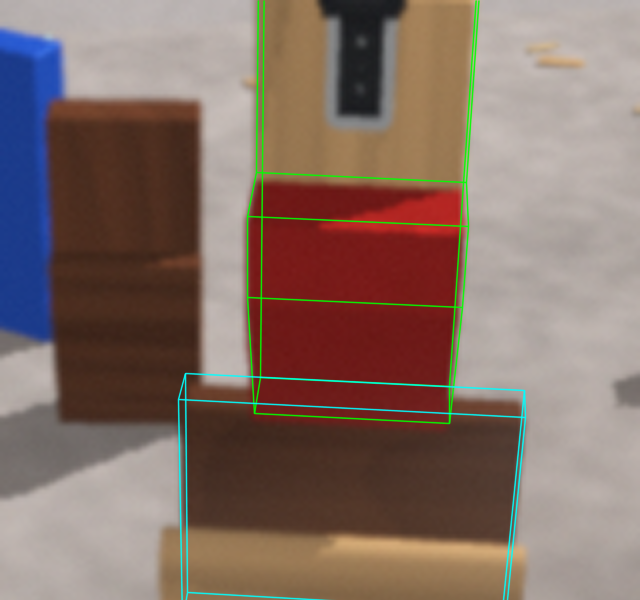

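View pics/a1_ch.png

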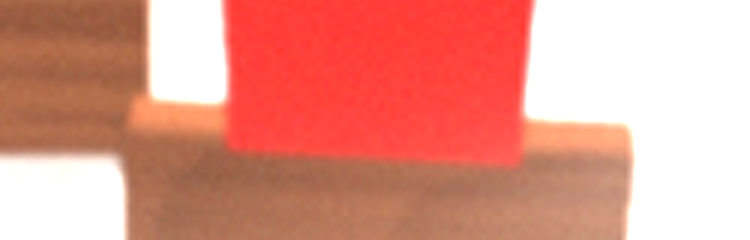

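The foot overhangs 1–2 mm less than intended and the vision error is about 2 mm, so I use a 4 mm model gap. I then descend in steps and watch the wrist force.

```bash
cat >> h.py <<'E'
def down(p,zs,q,v,base,lim=15):
    from workcell import bot,get_obs
    for z in zs:
        bot.servo_line([*p,z],q,velocity=v)
        o=get_obs(); f=np.array(o["wrist_force"])-base
        print("z %.4f f %s w %.4f t %.2f pos %s"%(o["position"][2],f.round(1),o["gripper_width"],o["time_s"],np.round(o["position"],4)))
        if np.abs(f).max()>lim: print("STOP"); return False
    return True
E
python3 - <<'E'
from look import *
from workcell import bot,hand,get_obs
R=np.load("rk.npy"); p=rk2w(R,0,-.017); q=ori(R[2],1)
b=np.array(get_obs()["wrist_force"])
if down(p,[.265,.25,.235,.22,.205],q,.08,b): look("a2",{"top":(300,140,200,150,3.5),"side":(220,100,160,200,3)})
E
```

```text
z 0.2654 f [0.1 0.4 0.6] w 0.0256 t 8.45 pos [0.5169 0.017  0.2654]
z 0.2494 f [-0.8  0.4  0.3] w 0.0254 t 8.78 pos [0.5163 0.017  0.2494]
z 0.2346 f [-0.3 -0.5 -0.5] w 0.0254 t 9.12 pos [0.5164 0.017  0.2346]
z 0.2196 f [-1.   0.4  0.9] w 0.0254 t 9.45 pos [0.5164 0.017  0.2196]
z 0.2047 f [-0.3 -0.   1. ] w 0.0254 t 9.78 pos [0.5164 0.017  0.2047]
```

View pics/a2_side.png

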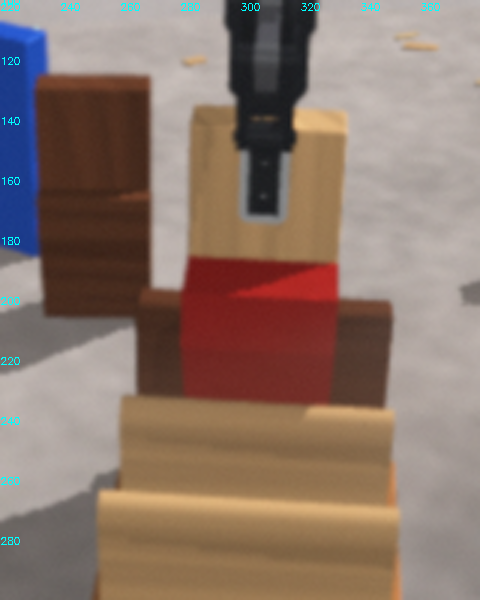

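The spacer is between the cheek and the first divider (side px 282–330, row 235) and the lateral force is near zero. Pushing down.

```bash
python3 - <<'E'
from look import *
from workcell import bot,hand,get_obs
R=np.load("rk.npy"); p=rk2w(R,0,-.017); q=ori(R[2],1)
b=np.array([.8,-.4,-3.0])
down(p,[.19,.175,.165,.157,.151,.149],q,.06,b,25)
look("a3",{"top":(300,140,200,150,3.5),"side":(220,100,160,200,3)})
E
```

```text
z 0.1894 f [-1.4  1.7  0.1] w 0.0255 t 10.28 pos [0.5163 0.017  0.1894]
z 0.1744 f [-0.9  1.  -0.8] w 0.0254 t 10.68 pos [0.5163 0.0169 0.1744]
z 0.1645 f [-0.9  0.2  0.1] w 0.0256 t 11.00 pos [0.5163 0.0169 0.1645]
z 0.1565 f [ 0.3  2.  -1. ] w 0.0256 t 11.28 pos [0.5164 0.0171 0.1565]
z 0.1506 f [-0.9  1.4  0.2] w 0.0252 t 11.53 pos [0.5165 0.017  0.1506]
z 0.1489 f [-0.6  1.4  0. ] w 0.0254 t 11.78 pos [0.5167 0.017  0.1489]
```

View pics/a3_side.png

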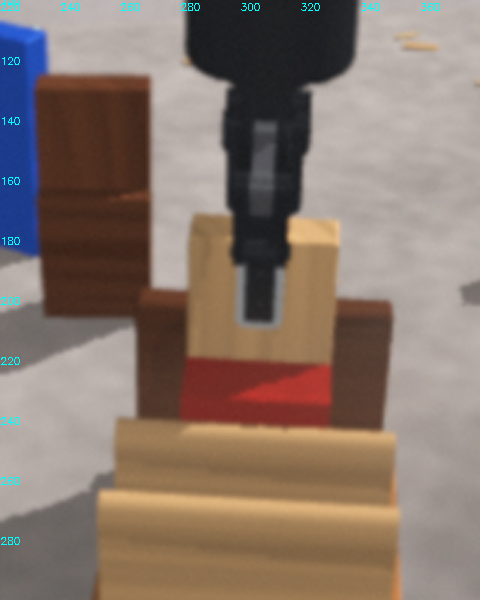

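```bash
python3 - <<'E'
from h import *
from workcell import vision,get_obs
R=np.load("rk.npy"); c=vision.read_camera("side")
for y in(-55.1,-66,-70,-74,-78): print(y,proj(c,tf(R,[(-65,y,100),(65,y,100)])).round(1).tolist())
o=get_obs();d=np.array(o["position"][:2])-R[:2];cs,s=np.cos(R[2]),np.sin(R[2]);print("tcp in rack",cs*d[0]+s*d[1],-s*d[0]+cs*d[1])
E
```

```text
-55.1 [[259.9, 231.1], [351.1, 236.1]]
-66 [[258.9, 235.5], [351.4, 240.6]]
-70 [[258.6, 237.1], [351.5, 242.3]]
-74 [[258.2, 238.8], [351.6, 244.0]]
-78 [[257.8, 240.5], [351.7, 245.7]]
tcp in rack -2.5182714034929603e-05 -0.017048560939407917
```

By vision the first divider is now at about y = −73 mm, and kinematics agrees (−17−47−9), so the bay is about 64 mm and within tolerance. Next I lift out and move over the second bay.

```bash
python3 - <<'E'
from look import *
from workcell import bot,hand,get_obs
R=np.load("rk.npy"); p=rk2w(R,0,-.017); q=ori(R[2],1)
b=np.array([.8,-.4,-3.0])
bot.dwell(.15)
down(p,[.165,.27],q,.12,b,25)
p2=rk2w(R,0,-.0978)
bot.servo_line([*p2,.27],q,velocity=.12)
look("b1",{"top":(300,140,200,150,3.5),"side":(220,100,160,200,3)})
print(get_obs()["time_s"],get_obs()["position"],p2)
E
```

```text
z 0.1656 f [-1.   1.1 -0.5] w 0.0254 t 12.37 pos [0.5174 0.017  0.1656]
z 0.2691 f [-0.7  0.3  0. ] w 0.0257 t 13.39 pos [0.5162 0.017  0.2691]
14.3167 [ 0.49830695 -0.06103259  0.26994301] [ 0.49816273 -0.06158913]
```

View pics/b1_side.png

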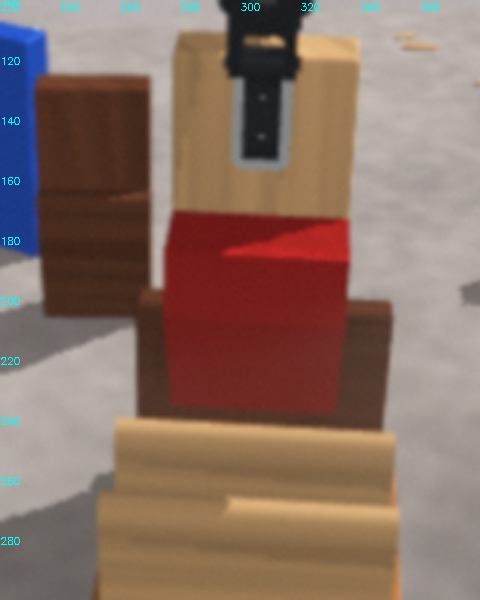

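View pics/b1_top.png

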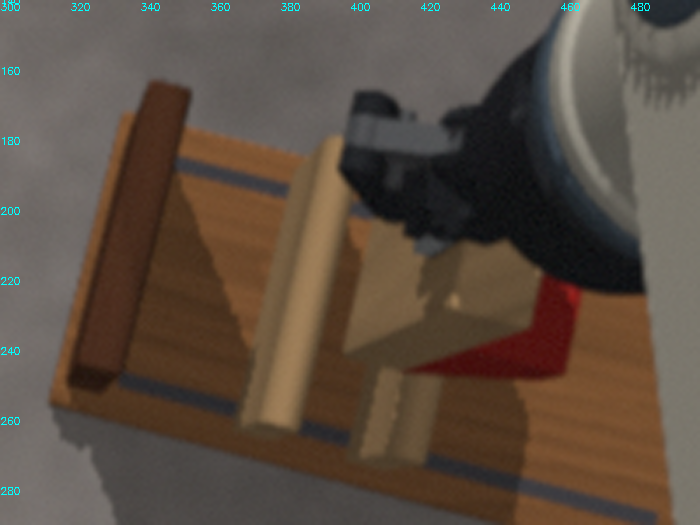

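The first divider stayed put (crest at side row 240; base corner at top px 368,263, which gives y ≈ −74 mm). The spacer hangs above the second bay. Descending with force checks.

```bash
python3 - <<'E'
from look import *
from workcell import bot,hand,get_obs
R=np.load("rk.npy"); p=rk2w(R,0,-.0978); q=ori(R[2],1)
b=np.array([.8,-.4,-3.0])
if down(p,[.25,.232,.222,.212,.20],q,.07,b,10): look("b2",{"top":(300,140,200,150,3.5),"side":(220,100,160,200,3)})
E
```

```text
z 0.2493 f [-1.1  0.3  0.9] w 0.0252 t 14.75 pos [ 0.4978 -0.0614  0.2493]
z 0.2314 f [-0.7  0.4 -0.2] w 0.0253 t 15.16 pos [ 0.4978 -0.0616  0.2314]
z 0.2215 f [-1.3  0.5  0.3] w 0.0255 t 15.45 pos [ 0.4978 -0.0616  0.2215]
z 0.2114 f [-0.8  0.6 -0.2] w 0.0255 t 15.74 pos [ 0.4978 -0.0615  0.2114]
z 0.1994 f [-1.7  0.9 -0.7] w 0.0255 t 16.07 pos [ 0.4978 -0.0616  0.1994]
```

View pics/b2_side.png

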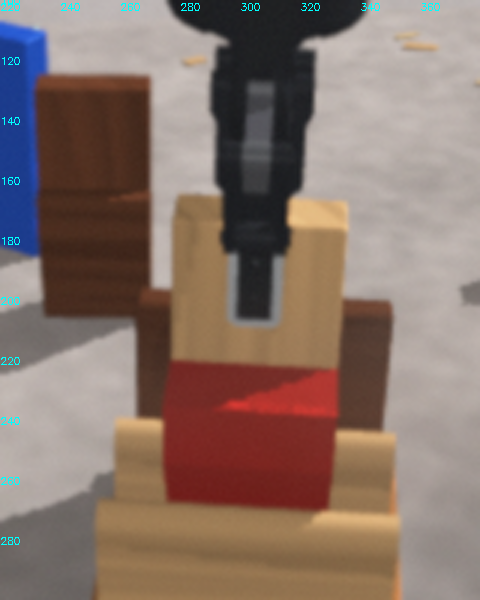

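View pics/b2_top.png

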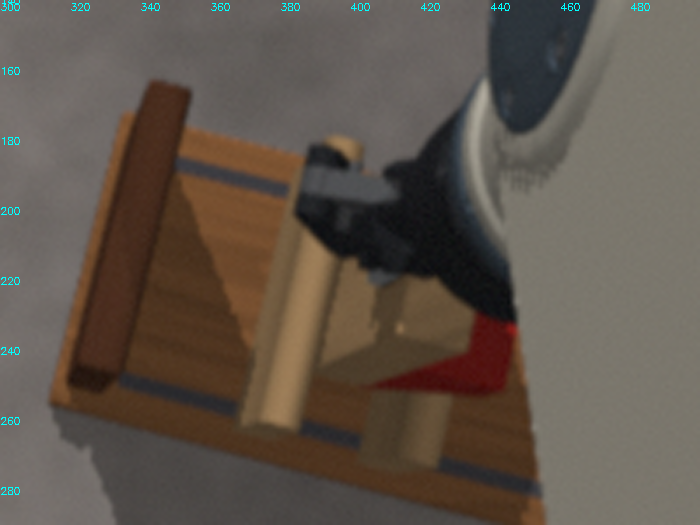

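It is in the second bay. The first divider is unchanged (base corner still at top px 368,263) and the second divider is already sliding out. Continuing to the floor.

```bash
python3 - <<'E'
from look import *
from workcell import bot,hand,get_obs
R=np.load("rk.npy"); p=rk2w(R,0,-.0978); q=ori(R[2],1)
b=np.array([.8,-.4,-3.0])
down(p,[.185,.17,.16,.152,.149,.148],q,.06,b,20)
look("b3",{"top":(300,140,200,150,3.5),"side":(220,100,160,200,3)})
E
```

```text
z 0.1844 f [-0.5 -0.  -0.3] w 0.0253 t 16.57 pos [ 0.4976 -0.0616  0.1844]
z 0.1694 f [ 0.1 -0.3 -0.4] w 0.0254 t 16.97 pos [ 0.4977 -0.0617  0.1694]
z 0.1595 f [-1.3  1.8 -0.6] w 0.0251 t 17.28 pos [ 0.4978 -0.0615  0.1595]
z 0.1515 f [-0.1  1.9 -1.4] w 0.0255 t 17.57 pos [ 0.4978 -0.0615  0.1515]
z 0.1489 f [-0.9  1.  -0.7] w 0.0255 t 17.82 pos [ 0.4981 -0.0616  0.1489]
z 0.1483 f [-0.3  1.9  2.4] w 0.0250 t 18.07 pos [ 0.4984 -0.0617  0.1483]
```

View pics/b3_side.png

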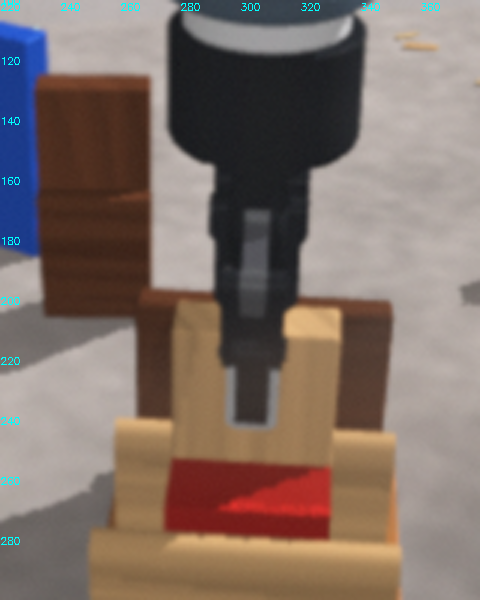

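View pics/b3_top.png

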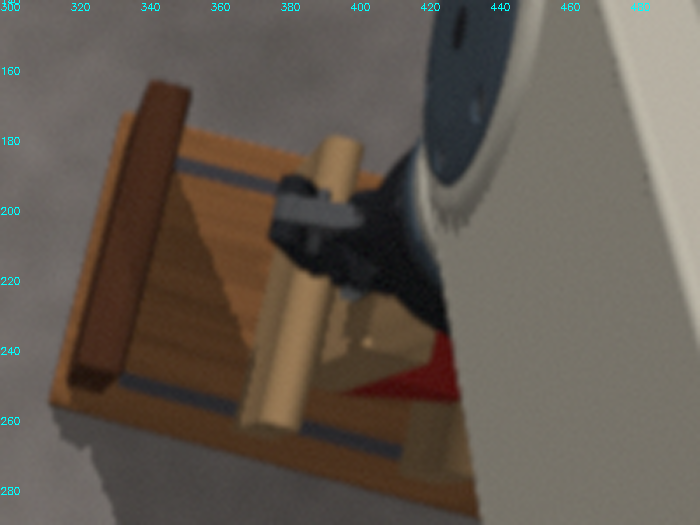

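Floor contact is felt (+2.4 N) and the first divider has not moved (top px 368,263). Releasing and lifting clear.

```bash
python3 - <<'E'
from look import *
from workcell import bot,hand,get_obs
R=np.load("rk.npy"); p=rk2w(R,0,-.0978); q=ori(R[2],1)
bot.dwell(.2)
hand.move_gripper(.055)
print(get_obs()["gripper_width"],get_obs()["wrist_force"])
bot.servo_line([*p,.30],q,velocity=.12)
bot.goto_joints([-1.242,0.353,1.633,0,1.155,-0.5])
print(get_obs()["time_s"],get_obs()["position"])
look("c",{"top":(300,140,200,150,3.5),"side":(220,100,160,230,2.6)})
E
```

```text
0.055201225565711776 [ 0.1082982  -0.21722487  0.04606978]
22.35 [ 0.20424773 -0.59088425  0.24860047]
```

View pics/c_side.png

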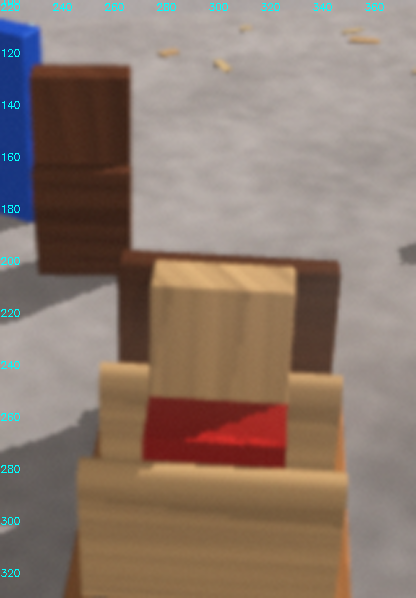

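View pics/c_top.png

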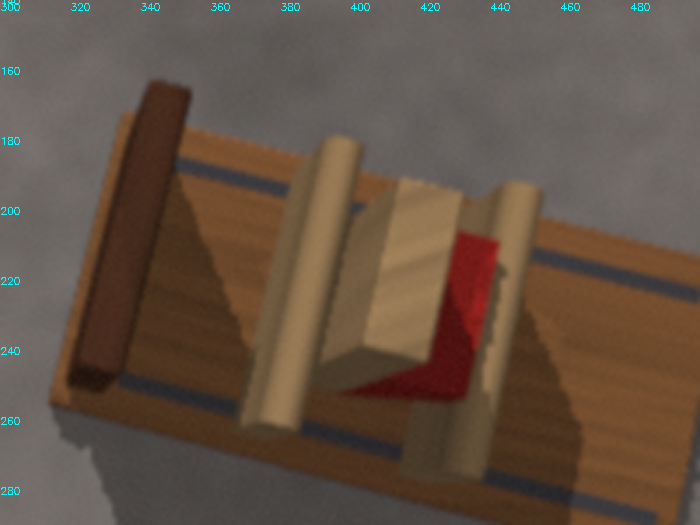

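```bash
python3 - <<'E'
from h import *
from workcell import vision
R=np.load("rk.npy"); C={n:vision.read_camera(n) for n in("top","side")}
def f(n,pts):
    return round(float(least_squares(lambda y:np.concatenate([(proj(C[n],tf(R,[(a[0],a[1]+y[0],a[2])]))[0]-b)*([1,0] if n=="top" else [0,1]) for a,b in pts]),[-70.]).x[0]),1)
a=f("top",[((-65,9,15),(368,263.4))]); b=f("top",[((-65,9,15),(414.3,275.4))]); print("top base corners a,b",a,b,b-a)
a=f("side",[((-65,0,100),(258,239.7)),((65,0,100),(351,244.3))]); b=f("side",[((-65,0,100),(250,277)),((65,0,100),(353.5,282))]); print("side crest a,b",a,b,b-a)
S=least_squares(lambda p:np.concatenate([(proj(C[n],tf(p,[(x,y,z+15) for x,y,z in A]))-B).ravel() for n,A,B in (
 ("top",[(35,13,160),(35,-13,160),(-35,-13,160),(-35,13,160)],np.array([(401,181),(463,193),(428,362),(363,346)])/[3.5,3.5]*0+np.array([(300+401/3.5,140+179/3.5),(300+463/3.5,140+193/3.5),(300+428/3.5,140+362/3.5),(300+363/3.5,140+347/3.5)])),
 ("side",[(-35,-13,160),(35,-13,160)],np.array([(220+153/2.6,100+286/2.6),(220+295/2.6,100+292/2.6)])))]),[*rk2w(R,0,-.098),R[2]])
d=S.x[:2]-R[:2];c,s=np.cos(R[2]),np.sin(R[2]);print("spacer upright fit rack",c*d[0]+s*d[1],-s*d[0]+c*d[1],S.x[2]-R[2],S.fun.reshape(-1,2).round(1).tolist())
E
```

```text
top base corners a,b -75.9 -154.5 -78.6
side crest a,b -75.5 -155.8 -80.30000000000001
spacer upright fit rack 0.0004101992905209302 -0.09725235463355779 0.009455743590240928 [[-0.0, -0.9], [1.0, -0.5], [0.7, 0.6], [0.3, 0.2], [-1.2, -1.9], [0.5, -1.6]]
```

```bash
python3 -c "
from workcell import hand_in
print(hand_in())"
```

```text
the job is handed in; nothing more can be done
None
```

I set both bays with the pale, red-slope spacer, left it standing in the second bay, moved the arm clear and handed the job in. The robot's clock was at about 22.5 s of the 48 s allowed. No verdict is reported.

**Steps:** I pushed the spacer to within about 1 mm of the floor of the first bay and lifted it straight out. I then pushed it down beside the first divider until the wrist force showed floor contact (+2.4 N) and released it. Apart from the grip itself, the wrist force never showed more than a few newtons.

**Final checks:**

| Quantity | Measured | Allowed |
|---|---|---|
| First divider, y in rack frame | about −73 mm by kinematics, −75.5 to −76 mm by camera | −79 to −59 mm |
| First to second divider | 78.6 mm (top camera), 80.3 mm (side camera) | 68 to 88 mm |
| Spacer, y behind the first divider | about 22 to 25 mm | 10 to 50 mm |
| Spacer, x in rack frame | about 0 mm | within 60 mm |
| Spacer stance | upright | within 0.2 rad |

**Disagreements:**
- **Camera offset:** the side camera read 1 to 3 pixels off the top camera, and the two suggested rack yaws about 0.03 rad apart. The position of the cheek is therefore only known to about 2 mm.
- **First bay width:** it is probably 63 to 67 mm rather than exactly 60. That is within the 10 mm tolerance, but it has the smallest margin of these checks.

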